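# Stand the mirror in the clamp stand and lock the stand's leg at its mark

## Task

Stand the little framed mirror on its plain short edge in the clamp stand, hanging loop up and glass facing outwards, leaning squarely on the middle of the backrest, and let go of it. Then push the stand's sliding leg in until its pointer is at the long scale line and, holding the leg there, squeeze its cam lever fully shut against the leg's head. Finish still gripping the leg's head and the shut lever together with the leg at the line, and leave the other things on the shelf where they are.

Things in the scene. Friction and masses are not known exactly. Their poses are not given: they have to be found in the camera images.
- mirror: small mirror in a brown wooden frame, 110 x 64 x 14 mm, about 0.13 kg, loose, lying glass up at the start. Origin: middle of its back face (the underside as it lies). x runs along the length towards the end with the steel wire hanging loop (stands out 14 mm more), y along the 64 mm width, z out of the glass. Gripped across the 64 mm it can be turned with the gripper
- mirror_foot (a point): middle of the mirror's plain short edge (without loop), at half thickness: 55 mm from the mirror's origin along -x, 7 mm up. This edge goes down on the stand's base
- stand: clamp stand, fixed: steel base plate 250 x 116 x 10 mm. Origin: middle of its underside; x runs from the robot's side to the backrest, y left, z up. Backrest: plate 50 mm wide, 88 mm long, leaning 20 degrees back (top towards +x); the foot of its front face is at x = 80 mm, z = 10 mm. Low walls up to z = 22 mm guide the leg: right y = -27 to -22 mm, left y = 22 to 52 mm, to x = 45 mm
- bed (a point): where the middle of the mirror's foot belongs: on the base's top (z = 10 mm), midway across the stand, 73 mm from its origin along x, so that the mirror's back lower edge is at the backrest's foot
- mark (a point): middle of the one long black line of the scale (the others are short and 5 mm apart), on top of the left wall, 26.5 mm from the stand's origin along its x
- leg (a joint): how far the leg is pushed in along the stand's x, m: 0 (run out) to 0.056; at 0.045 the pointer is at the long line. A spring pushes it back out with about 3 N: it runs back to 0 unless held, or locked by its lever. Its upright lip, 40 mm wide, up to 45 mm above the shelf, faces the backrest: 63.5 mm from the backrest's foot at 0, 18.5 mm at the line, about 5 mm clear of the mirror
- leg_part: lip, head and finger wing of the leg. Origin: on the base's top (10 mm above the shelf) under the middle of the head; axes as the stand's. Head: block x = -25 to 25, y = -10 to 10, up to z = 50 mm. Wing: plate standing out to the left, y = 9 to 45, z = 18 to 46, x = 5 to 11 mm; a finger beside the head's left face pushes the leg in at the wing's rear face at x = 5 mm. Lip: face at x = 80 mm
- leg_squeeze (a point): middle point for the squeeze from above, fingers closing along the stand's y: 8 mm behind the middle of the head, 4 mm right of its middle plane, 48 mm above the shelf; midway between the head's left face and the shut lever's outer face, which are 28 mm apart. The wing's rear face is 13 mm ahead of it (22 mm wide pads then clear the wing by 2 mm)
- pointer (a point): tip of the leg's steel pointer, on top of the scale wall; 45 mm ahead of the middle of the head
- lever (a joint): opening of the cam lever, rad: 0 shut (flat along the head's right face), up to 0.6; starts open at 0.30 to 0.42 and stays where it is put. Pressed near its free end it swings in with about 2 N and takes 5 to 10 N to shut home over the last 0.02 rad, where the cam bites; shut, it locks the leg and stays shut
- lever_blade: the lever's black blade, 42 mm long, 8 mm thick, 30 to 60 mm above the shelf. Origin: on the upright pivot pin, 20 mm ahead of the middle of the head, 14 mm right of its middle plane, 40 mm above the shelf. The blade runs along its own -x; its free end swings out to the right (-y of the stand) when open: at 0.42 rad 17 mm out from its shut position
- lever_tip (a point): free end of the lever, on the blade's middle line, 40 mm from the pivot
- dish: blue ceramic dish, 104 mm across, 32 mm high; leave it. It and the mirror lie one on each side of the stand, either way round
- shoehorn: chrome shoehorn lying flat, 180 mm long, 36 mm wide; leave it
- tin: round flat polish tin, 76 mm across, 22 mm high; leave it
- spoutbox: black plastic box 48 x 75 x 105 mm with a spout and twist cap, 140 mm high in all, far to the right; leave it
- jar: small glass jar with white lid, 52 mm across, 55 mm high, at the back right; leave it
- comb: black comb lying flat, 170 mm long, 5 mm thick, at the back left, just in front of a fixed clear acrylic rack (60 x 190 mm) that holds four brushes upright, up to 195 mm high; leave it

How it is judged (in metres and radians):
On the way, in this order (a step that is already met when the one before it is completed fails the run):
1. the mirror stands on its plain short edge in the stand, loop up, glass outwards, leaning on the backrest, and is let go (angle between mirror's own x axis and vertical below 0.55 rad and angle between mirror's own z axis and vertical below 1.5 rad and angle between the y axis of mirror and the y axis of stand, either way round below 0.2 rad and distance between mirror_foot and bed below 0.035 m and contact force between mirror and stand above 0.1 N and contact force between the fingers and mirror below 0.05 N and linear speed of mirror below 0.03 m/s), for 0.3 s.
2. the leg is held with its pointer at the long line, the lever still open (value of joint leg between 0.0415 and 0.0485 m and value of joint lever above 0.2 rad and contact force between the fingers and leg_part above 0.3 N), for 0.2 s.
At the end, for the whole second after the job is handed in: Leg within 3.5 mm of the long line, lever shut (under 0.06 rad), both gripped with over 2 N; the untouched mirror stands on its plain short edge, loop up, glass out, leaning back under 0.5 rad, square to the stand within 0.15 rad, its foot within 18 mm of its place (value of joint leg between 0.0415 and 0.0485 m and value of joint lever below 0.06 rad and contact force between the fingers and leg_part above 2 N and contact force between the fingers and lever_blade above 2 N and angle between mirror's own x axis and vertical below 0.5 rad and angle between mirror's own z axis and vertical below 1.5 rad and angle between the y axis of mirror and the y axis of stand, either way round below 0.15 rad and distance between mirror_foot and bed below 0.018 m and contact force between each of the arm, the fingers and mirror below 0.05 N); the arm keeps its last pose, push and grip.
It fails at once if the lever is shut with the leg away from the line (value of joint lever below 0.12 rad and (value of joint leg below 0.04 m or value of joint leg above 0.05 m)).
It fails at once if the mirror is jammed hard by the leg (contact force between leg_part and mirror above 20 N).
It fails at once if another thing on the shelf is shifted by more than 30 mm (distance of any of dish, shoehorn, tin, spoutbox, jar, comb from where it was at the start of the episode above 0.03 m).
It also fails if it takes over 51 s, if anything falls off the work surface, if the arm or the gripper's body presses on something with over 40 N, if the wrist force passes 120 N, or if a joint passes its speed limit or range.

## Robot

A 7-joint arm with a two-finger parallel gripper is mounted at the origin on the work surface. World frame = base frame: x ahead of the robot, y to its left, z up, the work surface at z = 0. Lengths are in m, angles in degrees, forces in N, time in s.
With the tool pointing down it reaches from about 0.35 to 0.9 m from the base axis. Payload 19.9 kg.
Tool frame: the origin (TCP) lies midway between the tips of the shut fingers; the grasp point (between the pads) lies bot.hold_point_z behind it (bot.hold_point_z is the distance from the TCP to the grasp point, in m); z points along the fingers, y is the line along which they close (so a half turn about z gives the same grasp; the last joint's range is limited). The gripper opens to 85 mm and grips with 20 to 120 N. Pads are 22 mm wide; open, the fingers measure 114 mm over their backs; the gripper's body (76 mm by 85 mm) begins 54 mm behind the grasp point. The pads swing forward as they close: fully open they stand 13 mm farther back than shut.
Start: joints at [66.148, 23.915, -0.59, 92.452, 0.269, 63.638, -3.037], TCP at [0.229, -0.582, 0.231] pointing down, gripper open.
Joint ranges: [-161.28, 161.28], [-22.2, 115.67], [-73.04, 71.86], [3.21, 147.25], [-68.34, 248.33], [10.77, 114.83], [-161.83, 161.83]. Speed limits (degrees/s): [108.29, 108.29, 136.94, 136.94, 172.46, 172.46, 172.46].

## Interface

Orientations are given as a 3x3 rotation matrix whose columns are the frame's x, y, z axes.
In Python, from plant import bot gives the robot as it stands. Calls block until the motion is done:
- bot.movep(position, orientation): joint-space move of the TCP to a pose.
- bot.line_to(position, rot=None, v=0.15): straight line of the TCP; rot=None keeps the orientation; v is the mean speed in m/s.
- bot.movej(angles): joint-space move.
- bot.move_gripper(opening, strength=None): opening from 0.0 (shut) to 1.0 (fully open); strength is the grip in N (None keeps the last); returns when the fingers have stopped.
- bot.dwell(seconds).
- bot.inverse_kinematics(position, orientation): joint angles nearest the present ones, or None.
- bot.observe(): the state.
- bot.get_image(name): name is "side" or "top" or "wrist"; returns the picture (420x560x3 uint8, red, green, blue); there is no depth.
- bot.get_calibration(name): a dict with "fx", "fy", "cx", "cy" (pixels), "pose" (4x4, takes a point from camera to world coordinates); the wrist camera has in their place "hand_eye" (4x4, takes a point from camera to tool coordinates, whose origin is the TCP and whose axes are the flange's). Camera axes: x right, y up, looking along -z (the intrinsics and any distortion apply to the point x, -y, -z); pixel columns grow to the right and rows downward; lengths in m; the calibration is good to about 2 mm. A picture is of the moment at which its call begins: read the wrist's pose just before it. get_calibration takes no time and is no camera call.
A pose or a line that the arm cannot do raises bot.IKError and nothing moves.
- bot.hand_in(): hands the job in; it is judged then, once.
Trained networks look in the newest picture that a camera, given by its name, has taken for a name from the list of things; names that differ only in an ending like _2 or _b are one class to them, and where a whole thing is asked for, a point or a joint stands for the part that bears it (a point fixed in the world has none). Each returns a list of dicts, best first, with "confidence" (0 to 1); they miss things now and then, are a little off and sometimes report something else, mostly with a low value. They report only what shows in the picture. A call takes as long as a camera call.
- bot.find_in(camera, thing): "at" ([column, row] in pixels, amid what is visible of it).
- bot.masks_of(camera, thing): "mask" (420x560 bool, what is visible of it) and "at" ([column, row] in pixels, amid what is visible of it).
The state is a dict: "t": time; "joint_pos": joint angles; "qvel": joint speeds; "joint_efforts": joint torques, N m; "eef_pos": TCP position; "tool_rot": TCP orientation; "ft_force": force on the tool from outside, world axes, zero at the start; "moment": the same for the moment, N m; "gripper_width": opening from 0.0 (shut) to 1.0 (fully open); "finger_force": force on a finger pad.
Only numpy, scipy, OpenCV 4.12 (cv2) and the standard library are available. Lean on these libraries where they do the work, as an engineer would, in place of code of your own. Each camera call takes 0.05 s, during which the arm holds its last target. There are 200 camera calls.

## Working session

There is one attempt and no reset: what is moved stays moved. The work goes in short steps, each a Python script; the robot and the scene stay as the last script left them, time stands still between calls to the robot, and variables do not carry over. Pictures are saved under pics/ and viewed, at most 11 in all, crops included, and the job is handed in when it is done.

```bash
mkdir -p pics; ls; python3 - <<'E'
from plant import bot
import cv2,numpy as np
np.set_printoptions(precision=4,suppress=True)
print(bot.hold_point_z, bot.observe())
for c in ("top","side"):
    im=bot.get_image(c); cv2.imwrite(f"pics/{c}0.png",im[:,:,::-1])
    print(c,bot.get_calibration(c))
    for t in ("mirror","stand","leg_part","lever_blade","dish","lever_tip","pointer","mark","mirror_foot","bed","leg_squeeze"):
        try:
            r=bot.find_in(c,t); print(t,[(np.round(d["at"],1),round(d["confidence"],2)) for d in r[:2]])
        except Exception as e: print(t,repr(e))
print(bot.get_calibration("wrist"),bot.observe()["t"])
E
```

```text
pics
plant.py
0.0187 {'t': 0.0, 'joint_pos': array([66.1489, 23.9498, -0.5916, 92.4869,  0.2686, 63.6372, -3.0355]), 'qvel': array([-0.046 , -0.0416, -0.0002, -0.051 , -0.0146,  0.0027, -0.043 ]), 'joint_efforts': array([  0.0002, -86.4459,   0.679 , -43.4899,   0.019 ,   0.0074,
         0.0002]), 'eef_pos': array([ 0.2287, -0.5813,  0.2306]), 'tool_rot': array([[ 0.9306,  0.3661, -0.0005],
       [ 0.3661, -0.9306,  0.0011],
       [-0.0001, -0.0013, -1.    ]]), 'ft_force': array([ 0.8149, -0.4338,  0.7153]), 'moment': array([-0.0097,  0.012 ,  0.0661]), 'finger_force': 0.0, 'gripper_width': 1.0017873870591925}
top {'fx': 436.6253687409081, 'fy': 436.6253687409081, 'cx': 284.2275224329632, 'cy': 205.42778767716848, 'pose': array([[-0.0242,  0.9837, -0.178 ,  0.3332],
       [-0.9995, -0.0273, -0.0149, -0.0927],
       [-0.0195,  0.1776,  0.9839,  1.2842],
       [ 0.    ,  0.    ,  0.    ,  1.    ]])}
mirror []
stand [(array([260.4, 201.1]), 0.8)]
leg_part [(array([257.3, 216.4]), 0.54)]
lever_blade [(array([177.1, 166. ]), 0.43)]
dish [(array([171.2, 222.9]), 0.79), (array([262.3,
[... 814 characters left out ...]
01.3]), 0.64)]
lever_blade [(array([269.1, 208.2]), 0.55)]
dish [(array([266.7, 169.9]), 0.92)]
lever_tip [(array([219. , 180.8]), 0.58), (array([273. , 208.8]), 0.5)]
pointer [(array([266.9, 201. ]), 0.67), (array([185.8, 278.5]), 0.36)]
mark [(array([255.9, 263.4]), 0.61)]
mirror_foot [(array([249.7, 266. ]), 0.58)]
bed [(array([293.7, 216.3]), 0.65)]
leg_squeeze [(array([271.2, 201.8]), 0.42)]
{'fx': 342.9947217176536, 'fy': 342.9947217176536, 'cx': 276.80280985316534, 'cy': 212.23878472034286, 'hand_eye': array([[-0.0013,  0.9569,  0.2904,  0.0731],
       [ 1.    ,  0.0011,  0.001 ,  0.0007],
       [ 0.0006,  0.2904, -0.9569, -0.142 ],
       [ 0.    ,  0.    ,  0.    ,  1.    ]])} 1.2
```

View pics/top0.png

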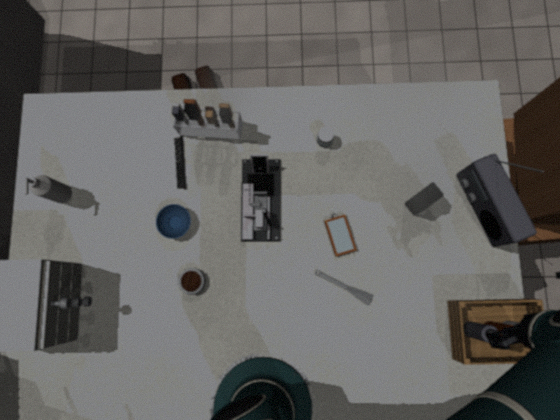

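View pics/side0.png

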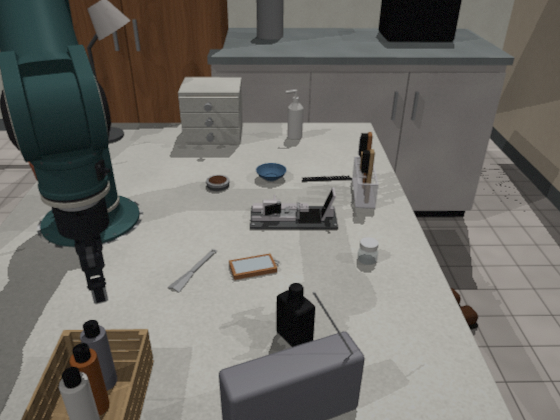

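Top view: the stand is at about (262,200) with its backrest away from the robot. The mirror is at (341,235) to its right, loop towards (333,213). The lookout is clear of obstacles, so I'll take wrist views.

```bash
cat > h.py <<'E'
from plant import bot
import cv2,numpy as np
np.set_printoptions(precision=4,suppress=True)
DOWN=np.diag([1.,-1,-1])
def cam(name,obs=None):
    c=bot.get_calibration(name); K=np.array([[c["fx"],0,c["cx"]],[0,c["fy"],c["cy"]],[0,0,1]])
    if name=="wrist":
        T=np.eye(4);T[:3,:3]=obs["tool_rot"];T[:3,3]=obs["eef_pos"];P=T@c["hand_eye"]
    else: P=c["pose"]
    R=P[:3,:3]@np.diag([1,-1,-1]) # opencv axes
    return K,R,P[:3,3]
def plane(C,px,z):
    K,R,o=C; d=R@np.linalg.solve(K,[px[0],px[1],1]); return o+d*(z-o[2])/d[2]
def proj(C,X):
    K,R,o=C; p=(np.atleast_2d(X)-o)@R@K.T; return p[:,:2]/p[:,2:]
def tri(Cs,pxs):
    A=np.zeros((3,3));b=np.zeros(3)
    for (K,R,o),px in zip(Cs,pxs):
        d=R@np.linalg.solve(K,[px[0],px[1],1]);d/=np.linalg.norm(d);M=np.eye(3)-np.outer(d,d);A+=M;b+=M@o
    return np.linalg.solve(A,b)
def shot(name):
    o=bot.observe(); im=bot.get_image("wrist"); cv2.imwrite(f"pics/{name}.png",im[:,:,::-1])
    K,R,t=cam("wrist",o); np.savez(f"pics/{name}.npz",K=K,R=R,t=t); return im,(K,R,t)
def load(name):
    d=np.load(f"pics/{name}.npz"); return d["K"],d["R"],d["t"]
def RX(yaw):
    c,s=np.cos(yaw),np.sin(yaw); return np.array([[c,-s,0],[s,c,0],[0,0,1.]])
E
python3 - <<'E'
from h import *
C=cam("top"); m=plane(C,(341,235),.01); s=plane(C,(262,200),.01); print(m,s,plane(C,(333,213),.01))
mid=(m+s)/2
def show(n):
    im,C=shot(n); print(n,C[2])
    for t in ("mirror","stand","leg_part","lever_blade","mirror_foot","lever_tip","pointer","mark"):
        r=bot.masks_of("wrist",t)
        for d in r[:1]:
            q=cv2.minAreaRect(np.argwhere(d["mask"])[:,::-1].astype(np.float32)); print(t,np.round(d["at"],1),round(d["confidence"],2),q,plane(C,d["at"],.01))
            np.save(f"pics/{n}_{t}.npy",d["mask"])
bot.movep([m[0]+.03,m[1],.15],DOWN); show("w1")
bot.movep([s[0]+.03,s[1]-.04,.17],DOWN); show("w2")
bot.line_to([s[0]+.02,s[1]+.04,.17],v=.25); show("w3")
o=bot.observe(); print(o["t"],o["joint_pos"])
cv2.imwrite("pics/w23.png",np.vstack([cv2.imread("pics/w2.png")[60:360],cv2.imread("pics/w3.png")[60:360]]))
E
```

```text
[ 0.4713 -0.2372  0.01  ] [ 0.582  -0.0077  0.01  ] [ 0.537  -0.2167  0.01  ]
w1 [ 0.5744 -0.2393  0.2922]
mirror [269.8 225.2] 0.76 ((267.03485107421875, 222.01983642578125), (139.33567810058594, 77.42971801757812), 74.64986419677734) [ 0.477  -0.2329  0.01  ]
stand [ 28.  140.4] 0.73 ((38.49999237060547, 121.99998474121094), (76.99998474121094, 243.99996948242188), 0.0) [ 0.5499 -0.0381  0.01  ]
lever_blade [  2.8 198.3] 0.78 ((7.5, 191.5), (33.0, 15.0), 90.0) [ 0.5017 -0.0064  0.01  ]
mirror_foot [272.  226.5] 0.62 ((266.7294616699219, 222.39376831054688), (137.93145751953125, 77.39501190185547), 75.5999755859375) [ 0.4758 -0.2348  0.01  ]
lever_tip [  6.6 198.5] 0.66 ((8.0, 192.0), (30.0, 16.0), 90.0) [ 0.5015 -0.0096  0.01  ]
mark [ 29.  140.1] 0.95 ((37.99999237060547, 121.99998474121094), (75.99998474121094, 243.99996948242188), 0.0) [ 0.5502 -0.0389  0.01  ]
w2 [ 0.6852 -0.0493  0.3118]
mirror [464.8 296.6] 0.93 ((468.7456359863281, 299.5113830566406), (96.95535278320312, 59.87716293334961), 47.642547607421875) [ 0.5054 -0.2358  0.01  ]
stand [218.  284.4] 0.73 ((209.23086547
[... 1334 characters left out ...]
 0.85 ((340.89276123046875, 288.1528625488281), (67.41500854492188, 14.497851371765137), 68.74949645996094) [ 0.4989 -0.0309  0.01  ]
mirror_foot [534.5 303.7] 0.68 ((528.0, 306.0), (98.0, 62.0), 90.0) [ 0.4879 -0.2257  0.01  ]
lever_tip [342.2 294.4] 0.97 ((340.13916015625, 288.0618591308594), (67.416259765625, 14.718140602111816), 68.96248626708984) [ 0.4983 -0.0326  0.01  ]
pointer [313.2 277.2] 0.67 ((301.28997802734375, 257.4700012207031), (68.58937072753906, 132.37039184570312), 8.130102157592773) [ 0.5173 -0.0032  0.01  ]
mark [316.5 189.9] 0.67 ((321.5, 197.0), (268.0, 141.0), 90.0) [ 0.6046 -0.0035  0.01  ]
5.55 [   4.3624   25.8858  -13.4491   98.699     7.0171   56.2362 -101.7236]
```

View pics/w23.png

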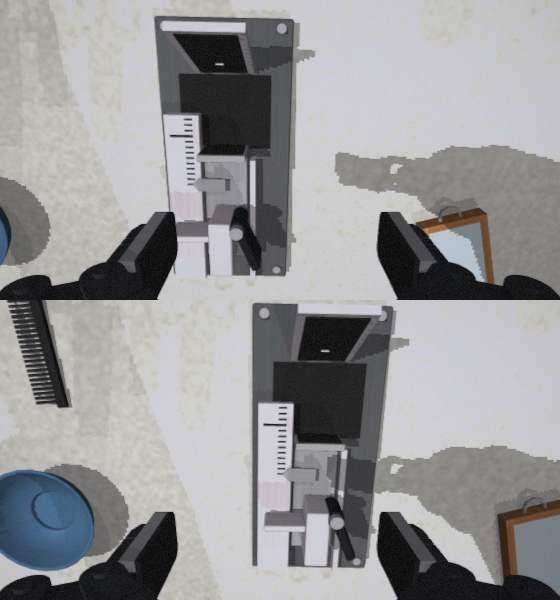

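View pics/w1.png

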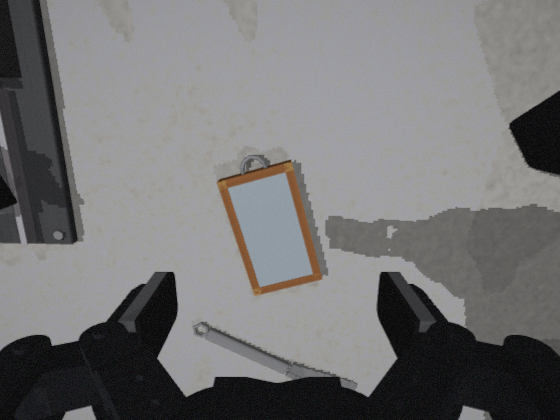

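The wrist views show these pixel positions:

| Item | w2 | w3 | w1 |
|---|---|---|---|
| Base corners (in order) | (155,77), (294,80), (288,334) | (253,63), (395,67), (365,327), (253,326) | – |
| Long scale line | (181,195) | (275,184) | – |
| Mirror top corners | – | – | (219,183), (292,161), (322,275), (257,294); loop up at (255,160) |

Next I'll fit poses to these.

```bash
cat > fit.py <<'E'
from h import *
from scipy.optimize import least_squares
C1,C2,C3=load("w1"),load("w2"),load("w3")
def sub(n,p):
    g=cv2.cvtColor(cv2.imread(f"pics/{n}.png"),cv2.COLOR_BGR2GRAY)
    return cv2.cornerSubPix(g,np.float32(p).reshape(-1,1,2),(4,4),(-1,-1),(3,40,.01)).reshape(-1,2)
a,b=.125,.058
p2=sub("w2",[(155,77),(294,80),(288,334)]); p3=sub("w3",[(253,63),(395,67),(365,327),(253,326)])
print(p2,p3)
S2=np.array([[a,b],[a,-b],[-a,-b]]);S3=np.array([[a,b],[a,-b],[-a,-b],[-a,b]])
def W(v,S,z): return np.c_[S@RX(v[2])[:2,:2].T+v[:2],np.full(len(S),z)]
f=lambda v:np.r_[(proj(C2,W(v,S2,v[3]))-p2).ravel(),(proj(C3,W(v,S3,v[3]))-p3).ravel()]
r=least_squares(f,[.58,0,0,.01],loss="soft_l1");print("stand",r.x,f(r.x).round(1))
v=r.x
for C,px in ((C2,(181,195)),(C3,(275,184))): print("mark local",RX(v[2]).T@(plane(C,px,.022)-[v[0],v[1],0]))
M=np.array([[.055,.032],[.055,-.032],[-.055,-.032],[-.055,.032]])
pm=sub("w1",[(219,183),(292,161),(322,275),(257,294)]);print(pm)
g=lambda u:(proj(C1,W(u,M,u[3]))-pm).ravel()
u=least_squares(g,[.475,-.235,.25,.014]).x;print("mirror",u,np.degrees(u[2]),g(u).round(1))
print("corner tri",tri([C1,C2],[pm[1],sub("w2",[(487,269)])[0]]))
np.savez("poses.npz",s=v,m=u)
# overlay
im=cv2.imread("pics/w2.png"); 
L=np.array([[.08,.025,.01],[.08,-.025,.01],[.0265,.022,.022],[.0265,.052,.022],[.1101,.025,.0927],[.1101,-.025,.0927],[.073,0,.01]])
for q in proj(C2,L@RX(v[2]).T+[v[0],v[1],0]): cv2.circle(im,tuple(int(round(t)) for t in q),2,(0,0,255),-1)
cv2.imwrite("pics/ov2.png",cv2.resize(im[60:340,130:330],None,fx=2,fy=2))
E
python3 fit.py
```

```text
[[153.8609  76.0121]
 [292.3166  78.872 ]
 [284.5169 335.6559]] [[252.5202  63.1208]
 [392.1614  66.3255]
 [363.4222 327.2176]
 [254.8725 326.2581]]
stand [ 0.5843 -0.0024 -0.0206  0.0069] [-0.5  0.2  0.9  0.2  0.8 -0.2 -0.9  0.2  0.4  0.1  0.4  0.1 -3.1 -1. ]
mark local [0.0278 0.0372 0.022 ]
mark local [0.0276 0.0368 0.022 ]
[[216.3586 181.5255]
 [291.1121 159.8658]
 [322.     275.    ]
 [253.6639 294.3003]]
mirror [ 0.4721 -0.2343  0.2733  0.0105] 15.657957451000904 [ 0.  -0.7 -0.8  0.1 -0.1  1.4  0.9 -0.9]
corner tri [ 0.5349 -0.2515  0.0109]
```

View pics/ov2.png

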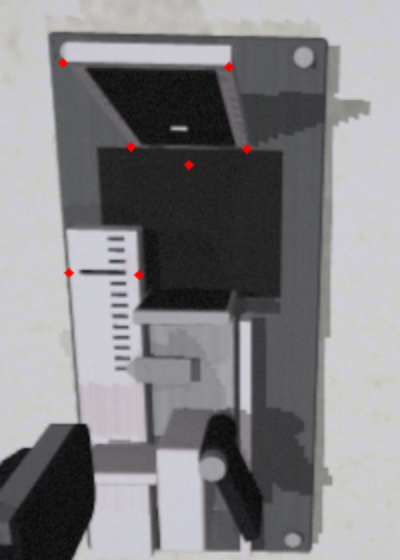

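The overlay points land on the backrest foot and corners, with the long line within about 1 mm. The fitted heights read 3 mm low for the base and the mirror top alike, which is within calibration. I'll check that the plan is reachable.

```bash
cat >> h.py <<'E'
from scipy.spatial.transform import Rotation as Ro
RY=lambda deg: Ro.from_euler("y",deg,degrees=True).as_matrix()
SX,SY,SW=.5846,-.0024,-.0206
MX,MY,MW=.4722,-.2343,.2733
D=.024         # grip this far from the mirror's middle towards the loop
RS,RM=RX(SW),RX(MW)
def st(p): return RS@np.asarray(p,float)+[SX,SY,0]
def pick(alpha,z,d=D): # TCP pose, z = TCP height
    return RM@np.array([d,0,0])+[MX,MY,z], RM@RY(alpha)@DOWN
def place(alpha,off,dx=0,dz=0,tilt=20,d=D):
    """TCP pose with the mirror on the bed; off = TCP height over mirror's underside line at pick (m, along pick vertical)"""
    Rp=RY(tilt-90)                       # mirror axes in stand frame
    back=np.array([.08+dx,0,.01+dz])     # back lower edge
    org=back+Rp@[.055,0,0]
    return st(org+Rp@[d,0,off]), RS@Rp@RY(alpha)@DOWN
E
python3 - <<'E'
from h import *
for a in (0,10,20,30):
    out=[a]
    for P in (pick(a,.12),pick(a,-.005),place(a,-.005,-.03,.09),place(a,-.005,-.01,.09),place(a,-.005),place(a,.1)):
        q=bot.inverse_kinematics(*P); out.append(None if q is None else np.round(q))
    print(*out,sep="\n ")
E
```

```text
0
 [ 31.  24. -12. 109.   7.  47. -59.]
 [ 30.  36. -10. 112.  11.  34. -62.]
 [-31.  33.  31. 135. 180.  54.  73.]
 [-31.  34.  31. 133. 180.  52.  72.]
 [-31.  50.  30. 130. 177.  63.  66.]
 [-34.  42.  30. 143. 176.  69.  69.]
10
 [ 26.  28. -10. 103.  12.  58. -65.]
 [ 24.  39.  -7. 106.  14.  45. -68.]
 [-31.  26.  31. 132. 185.  35.  72.]
 [-31.  28.  31. 130. 186.  34.  71.]
 [-21.  39.  20. 128. 181.  45.  75.]
 [-33.  32.  31. 141. 182.  49.  71.]
20
 [ 22.  33.  -9.  97.  16.  69. -68.]
 [ 20.  43.  -6.  99.  17.  56. -71.]
 [-22.  21.  20. 127. 186.  17.  77.]
 [-21.  22.  20. 125. 188.  16.  74.]
 [-21.  35.  20. 124. 187.  27.  71.]
 [-23.  24.  20. 137. 182.  29.  79.]
30
 [ 19.  38.  -8.  92.  18.  79. -71.]
 [ 17.  48.  -5.  93.  19.  68. -73.]
 None
 None
 [-20.  32.  21. 119. 211.  11.  49.]
 [-32.  22.  31. 132. 210.  13.  51.]
```

All poses have IK. The placing pose needs the wrist flipped (j5 about 180), which I'll do high up with j6 small. First, the pick with a force-guarded descent.

```bash
python3 - <<'E'
from h import *
A=10
bot.movep(*pick(A,.13)); bot.move_gripper(.9)
bot.line_to(pick(A,.02)[0],v=.2); bot.dwell(.1)
f0=bot.observe()["ft_force"].copy(); z=.02; hit=None
while z>-.014:
    z-=.002; bot.line_to(pick(A,z)[0],v=.03)
    o=bot.observe(); df=o["ft_force"]-f0
    if abs(df[2])>4: hit=z; break
print("hit",hit,df,o["eef_pos"],o["gripper_width"])
if hit is not None and hit>-.002: 
    bot.line_to(pick(A,.03)[0]); print("abort")
else:
    bot.line_to(pick(A,z+.003)[0],v=.05)
    bot.move_gripper(0,50); o=bot.observe(); print(o["gripper_width"],o["finger_force"],o["eef_pos"],"t",o["t"])
    bot.line_to(pick(A,.06)[0],v=.08); o=bot.observe(); print(o["gripper_width"],o["finger_force"],o["ft_force"]-f0,o["t"])
E
```

```text
hit -0.01 [-6.4452  2.2763 23.2726] [ 0.4954 -0.2279 -0.0089] 0.903290775671441
0.7368206693085989 65.72416506707668 [ 0.4971 -0.2291 -0.005 ] t 11.9667
0.7338307487673265 54.63521718978882 [-1.3447  0.2299 -2.611 ] 12.95
```

Gripped: width 0.735 matches 64 mm and the weight is felt. Now up, flip the wrist, and look.

```bash
python3 - <<'E'
from h import *
A=10;d=.0254
P=pick(A,.26); bot.line_to(P[0],v=.25)
q0=bot.observe()["joint_pos"]; print(q0.round())
def mj(q): bot.movej(q); o=bot.observe(); print(np.round(o["joint_pos"]),o["eef_pos"],o["tool_rot"][:,2],round(o["gripper_width"],3),round(o["t"],2))
q=q0.copy(); q[0]=10;q[5]=16; mj(q)
T=place(A,-.005,-.03,.10,d=d); qt=bot.inverse_kinematics(*T); print("target",np.round(qt))
E
```

```text
[ 27.  19. -11.  96.   9.  74. -61.]
[ 10.  19. -11.  96.   9.  16. -61.] [ 0.8171 -0.0386  0.3582] [ 0.7519  0.0074 -0.6592] 0.735 15.28
target [ -4.  22.  -1. 131. 171.  33.  95.]
```

```bash
python3 - <<'E'
from h import *
A=10;d=.0254
def mj(q): bot.movej(q); o=bot.observe(); print(np.round(o["joint_pos"]),o["eef_pos"],o["tool_rot"][:,2],round(o["gripper_width"],3),round(o["t"],2))
q=bot.observe()["joint_pos"].copy()
mj([0,14,-5,112,171,16,95])
T=place(A,-.005,-.03,.10,d=d); print(T[0])
bot.movep(*T); o=bot.observe(); print(o["eef_pos"],o["joint_pos"].round(),o["t"])
a=bot.get_image("side");C=cam("side"); b=bot.get_image("top");w,_=shot("held")
pc=proj(C,st([.06,0,.1]))[0].astype(int); 
s=cv2.resize(a[max(0,pc[1]-90):pc[1]+60,pc[0]-100:pc[0]+100],(400,300),interpolation=3)
cv2.imwrite("pics/held2.png",np.hstack([s[:,:,::-1],cv2.resize(w,(400,300))[:,:,::-1]]))
E
```

```text
[  0.  14.  -5. 112. 171.  16.  95.] [0.79   0.0212 0.3939] [ 0.9377  0.0432 -0.3448] 0.737 17.77
[ 0.6668 -0.0041  0.1838]
[ 0.6681 -0.0039  0.1853] [ -2.  22.  -3. 131. 170.  33.  97.] 18.7333
```

View pics/held2.png

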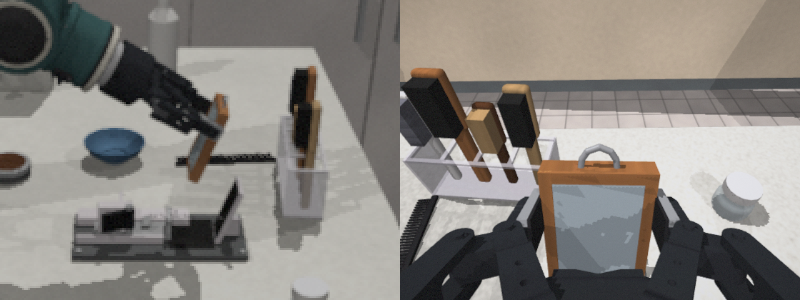

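The mirror is held square, loop up, glass towards the robot and leaning like the backrest (wrist view: loop at (600,150)). I'll lower it guarded.

```bash
python3 - <<'E'
from h import *
A=10;d=.0254
def go(dx,dz,v): bot.line_to(place(A,-.005,dx,dz,d=d)[0],v=v)
go(-.008,.09,.1); go(-.008,.014,.12); bot.dwell(.2)
f0=bot.observe()["ft_force"].copy(); dz=.014
while dz>-.008:
    dz-=.002; go(-.008,dz,.04); f=bot.observe()["ft_force"]-f0
    if f[2]>3: break
print("down",dz,f,bot.observe()["eef_pos"])
dz+=.001; dx=-.008
while dx<.008:
    dx+=.002; go(dx,dz,.04); g=bot.observe()["ft_force"]-f0
    if g[0]-f[0]<-4: break
o=bot.observe(); print("fwd",dx,g,o["eef_pos"],o["t"])
np.save("pl.npy",[dx,dz])
a=bot.get_image("side");C=cam("side");w,_=shot("plc")
pc=proj(C,st([.06,0,.06]))[0].astype(int)
s=cv2.resize(a[pc[1]-60:pc[1]+60,pc[0]-80:pc[0]+80],(400,300),interpolation=3)
cv2.imwrite("pics/plc2.png",np.hstack([s[:,:,::-1],cv2.resize(w,(400,300))[:,:,::-1]]))
E
```

```text
down -0.002 [-0.1368 -0.2466  9.3878] [ 0.6898 -0.0045  0.0831]
fwd 0.002 [-17.0692   1.3684  15.8884] [ 0.6977 -0.0047  0.0825] 23.5083
```

View pics/plc2.png

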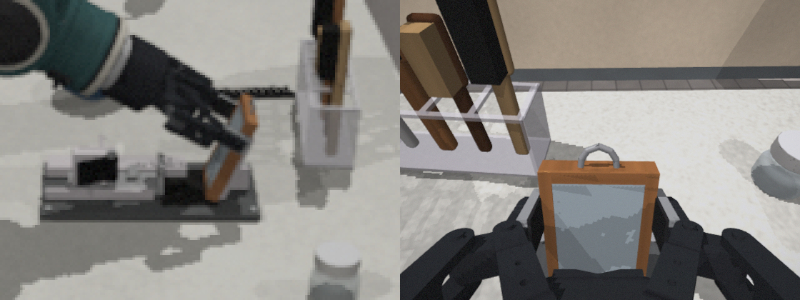

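The mirror rests on the base against the backrest, at the expected place. Release and retreat, then return to a tool-down pose above the leg's start and photograph.

```bash
python3 - <<'E'
from h import *
bot.move_gripper(1.0)
o=bot.observe(); p=o["eef_pos"]; zt=o["tool_rot"][:,2]
bot.line_to(p-.10*zt,v=.15)
o=bot.observe(); print(o["eef_pos"],o["t"])
bot.line_to(o["eef_pos"]+[-.02,0,.12],v=.25)
q=bot.observe()["joint_pos"]; print(q.round())
bot.movej([0,14,-5,105,95,14,20])
RSd=RS@DOWN
H=st([-.077,-.004,.17]); bot.movep(H,RSd)
o=bot.observe(); print(o["eef_pos"],o["joint_pos"].round(),o["t"])
w,C=shot("after"); print(bot.observe()["t"])
E
```

```text
[ 0.6129 -0.003   0.1327] 24.7833
[ -3.   6.  -3. 138. 165.  25. 100.]
[ 0.5076 -0.0051  0.1701] [-29.  18.  31. 113. -11.  52. -83.] 28.425
28.475
```

View pics/after.png

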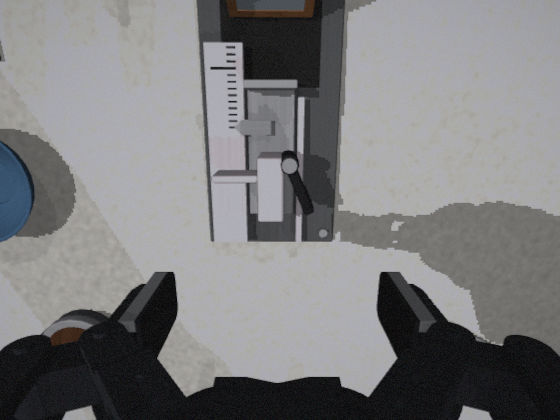

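The mirror foot stands square at (270,15). The leg is run out, with its pointer at (238,128), its wing at (235,177) and the lever open at (308,211). I'll push the leg in and compare pointer with line.

```bash
python3 - <<'E'
from h import *
C=load("after"); loc=lambda p,z:(RS.T@(plane(C,p,z)-[SX,SY,0]))[:2]*1e3
print("pivot",loc((290,165),.06),"tip",loc((308,210),.06),"wing rear",loc((235,182),.056),"ptr",loc((238,128),.023),"head L/R",loc((258,200),.06),loc((283,200),.06))
bot.move_gripper(.93)
def go(x,z,v): bot.line_to(st([x,-.004,z]),v=v)
go(-.077,.06,.2); go(-.077,.027,.1); bot.dwell(.1)
f0=bot.observe()["ft_force"].copy()
go(-.045,.027,.06); print(RS.T@(bot.observe()["ft_force"]-f0))
go(-.0255,.027,.05); bot.dwell(.1)
o=bot.observe(); print(RS.T@(o["ft_force"]-f0),RS.T@(o["eef_pos"]-[SX,SY,0]),o["gripper_width"],o["t"])
w,_=shot("push"); cv2.imwrite("pics/pushc.png",cv2.resize(w[:260,130:430],None,fx=2,fy=2,interpolation=3)[:,:,::-1])
E
```

```text
pivot [-43.5919 -14.862 ] tip [-78.1926 -29.0661] wing rear [-57.2071  26.6335] ptr [-19.0642  26.6854] head L/R [-70.2834   9.1457] [-70.275   -9.8533]
[-2.8726  1.4074  0.9134]
[-2.0668 -0.5618 -2.2427] [-0.0258 -0.004   0.0269] 0.928810595024672 31.3167
```

View pics/pushc.png

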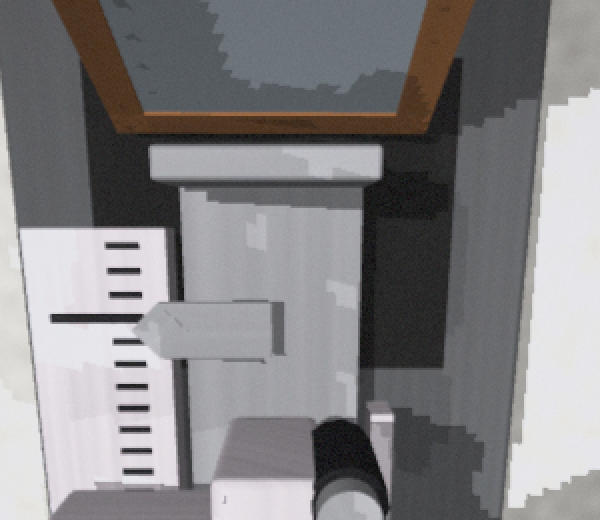

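The pointer tip is about 2 mm short of the long line (row 329 against 318, with 23 px per 5 mm). I'll advance 2 mm, hold, check, then squeeze.

```bash
python3 - <<'E'
from h import *
def go(x,z,v): bot.line_to(st([x,-.004,z]),v=v)
go(-.0233,.027,.02); bot.dwell(.4)
a,_=shot("p2")
bot.move_gripper(.6,30); b,_=shot("p3"); print(bot.observe()["t"])
c=np.hstack([cv2.resize(i[90:260,130:330],(400,340),interpolation=3) for i in (a,b)])
cv2.imwrite("pics/p23.png",c[:,:,::-1]); o=bot.observe(); print(RS.T@(o["eef_pos"]-[SX,SY,0]),o["ft_force"],o["gripper_width"],o["t"])
E
```

```text
32.5167
[-0.0232 -0.004   0.0271] [-2.3902  0.8586  2.9506] 0.6043050100869668 32.5167
```

View pics/p23.png

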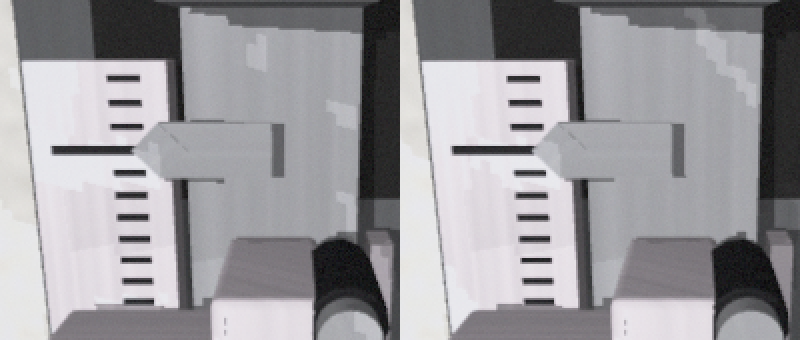

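The pointer is on the long line in both pictures (tip at (132,150)). Squeeze.

```bash
python3 - <<'E'
from h import *
bot.move_gripper(0,50); bot.dwell(.3)
o=bot.observe(); print(RS.T@(o["eef_pos"]-[SX,SY,0]),RS.T@o["ft_force"],o["gripper_width"]*85,o["finger_force"],o["t"])
w,_=shot("sq"); cv2.imwrite("pics/sqc.png",cv2.resize(w[:,130:430],(428,600),interpolation=3)[:,:,::-1])
E
```

```text
[-0.0228 -0.0029  0.0273] [-2.7012  6.884   6.359 ] 26.30987017805186 52.64146124012768 33.1667
```

View pics/sqc.png

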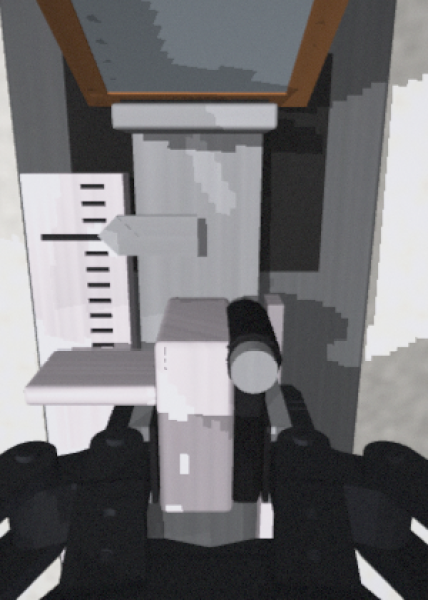

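The lever lies flat along the head and the grip is about 28 mm, so it is shut. The pointer tip is at the line ((98,237)) and the mirror is square.

```bash
python3 -c "
from h import *
print(bot.hand_in())"
```

```text
the job is handed in; nothing more can be done
None
```

The mirror stands square in the clamp stand, loop up and glass out. The leg is held at the long line with its lever squeezed shut, and I handed the job in at about 33 s; no verdict was returned.

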